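# Bring the dropper bottle to the front of the desk carousel

### The arm

A 6-joint arm with a two-finger parallel gripper is mounted at the origin on a cart in front of the work surface, level with it; the furniture and walls round the work are solid. World frame = base frame: x ahead of the robot, y to its left, z up, the work surface at z = 0. Lengths are in m, angles in rad, forces in N, time in s.
With the tool pointing down it reaches from about 0.3 to 0.775 m from the base axis. Payload 14.6 kg.
Tool frame: the origin (TCP) lies between the finger pads, 19 mm behind the fingertips; this is the grasp point; z points along the fingers, y is the line along which they close (so a half turn about z gives the same grasp; the last joint's range is limited). The gripper opens to 94 mm and grips with 3 to 60 N. Pads are 16 mm wide; open, the fingers measure 119 mm over their backs; the gripper's body (75 mm by 177 mm) begins 78 mm behind the grasp point.
Start: joints at [-1.249, 0.3, 1.521, -0, 1.321, -0.067], TCP at [0.208, -0.509, 0.224] pointing down, gripper open.
Joint ranges: [-3.03, 3.03], [-0.79, 2.21], [0.23, 2.52], [-1.04, 4.18], [0, 3.07], [-2.55, 2.55]. Speed limits (rad/s): [2.22, 2.22, 2.57, 3.14, 3.14, 3.14].

### API

Orientations are given as [roll, pitch, yaw] about the fixed x, y, z axes, in that order (R = Rz(yaw) Ry(pitch) Rx(roll)).
In Python, from station import telemetry, optics, ctrl gives the robot as it stands.
- The arm moves only by the tool carry_out, never from a script. Its argument "plan" is a list that holds one entry, the list of rows, each a list of 7 numbers: the shift along the tool's x, y, z in mm, then the turn, a rotation vector about the tool's x, y, z in rad, then the finger opening in mm, from 0 to 94. A call has 1 to 20 rows; each row shifts and turns the commanded pose from where the row before left it, along the tool's axes as they then stand; what a row does not reach is not made up. A row lasts 1/12 s, in which the tool goes at most 41.7 mm and 7.16 degrees, less where a joint would pass 70% of its speed; a pose out of reach is approached as far as the arm can. A call with a gripper value outside its range is refused whole. The fingers move at their own pace and stop on an object; "squeeze" is the grip in N (left out, the last holds). Time passes only in rows, so rows that do not move let the fingers close. It gives the time, the measured TCP pose, the force, the opening and the grip force at its end, in the units of the state.
- telemetry.get_obs(): the state, without advancing time (a new reading comes with each control period).
- optics.camera(name): name is "scene" or "top"; returns a dict with "pixels" (480x640x3 uint8, red, green, blue), "intrinsics" (3x3 intrinsics, pixels), "dist_coeffs" ([k1, k2, p1, p2, k3] as OpenCV has them; the pictures are not rectified), "origin" and "rotation" of the camera in the world. Camera axes: x right, y down, z forward; pixel columns grow to the right and rows downward; lengths in m; the calibration is good to about 2 mm. A picture is of the moment at which its call begins. There is no depth.
- ctrl.hand_in(): hands the job in; it is judged then, once.
The state is a dict: "time_s": time; "qpos": joint angles; "joint_vel": joint speeds; "tau": joint torques, N m; "ee_pos": TCP position; "eef_rot": TCP orientation; "force": force on the tool from outside, world axes, zero at the start; "moment": the same for the moment, N m; "grip_width": finger opening in m; "grip_force": force on a finger pad.
Only numpy, scipy, OpenCV 4.12 (cv2) and the standard library are available. Lean on these libraries where they do the work, as an engineer would, in place of code of your own. Each camera call takes 0.05 s, during which the arm holds its last target. There are 200 camera calls.

### The job

On the desk carousel, first release the brake: press the button on its front tongue fully down and let it come back up, before the turntable is turned. Then turn the turntable smoothly, without flinging it, until the dropper bottle stands at the front, squarely in line with the button, and hold it still there: the program finishes with the gripper still gripping the dropper bottle. Leave the other things on the desk where they are.

Things in the scene. Friction and masses are not known exactly. Their poses are not given: they have to be found in the camera images.
- foot: foot of the desk carousel: a low disc (148 mm across, 17 mm high) with a flat tongue 50 mm wide and 14 mm high that reaches 142 mm from the axis. Origin on the turning axis at the underside (on the desk); z up; -x points along the tongue, which is the FRONT of the carousel (it looks towards the robot's side, turned up to about 0.9 rad to the robot's right). Fixed
- pivot (a point): point on the vertical turning axis, at the top face of the turntable, 30 mm above the desk. The turntable is a round wooden plate 176 mm across with a small metal knob (22 mm thick, top 57 mm above the desk) in its middle; four upright things stand on it 60 mm from the axis, 90 degrees apart (85 mm between neighbours). Gripping one and moving it round the axis turns the turntable
- torch: small torch, 28 mm thick, 92 mm tall, standing on the turntable next to the bottle, a quarter turn anticlockwise from it (seen from above). Like all four it sits tight in a low wooden collar (28 to 40 mm across, 8 mm high) and neither turns in it nor comes out. Origin at its foot
- glue: glue stick, 26 mm thick, 90 mm tall, plain cylinder standing on the turntable across the axis from the bottle. Origin at its foot
- balm: lip balm, 19 mm thick, 68 mm tall, plain thin cylinder standing on the turntable a quarter turn clockwise from the bottle. Origin at its foot
- front_spot (a point): fixed point at the front: on the line from the axis to the button, 60 mm from the axis, 31 mm above the desk. The foot of the dropper bottle has to come here
- bottle_foot (a point): centre of the underside of the dropper bottle, 31 mm above the desk, 60 mm from the turning axis; moves with the turntable
- bottle: the dropper bottle, the only thing on the turntable with a narrow shoulder and a slim rubber bulb on top: round, 33 mm thick up to 62 mm above its own foot, screw cap 24 mm thick from 62 to 77 mm, bulb 12 mm thick up to 102 mm (top 133 mm above the desk; the first 7 mm are in the collar). Origin at the centre of its underside, z up
- turntable (a joint): turntable angle in rad: 0 = bottle exactly at the front (over the line to the button), growing anticlockwise seen from above; turns freely to and past a full turn either way (stops only at +-7 rad), with an even light drag (about 0.05 N m, under 1 N at the bottle) and stays where it is left; the drag is the same before and after the button is pressed
- brake (a joint): travel in m of the brake button: 0 = up, 0.006 = fully down; a spring pushes it back, fully down takes about 5 N
- brake_top (a point): centre of the top of the brake button, 36 mm above the desk when up: a bare metal disc 24 mm across in a black housing, on the tongue 120 mm in front of the turning axis; it is pressed straight down
- stapler: bystander, not to be disturbed: small stapler, 132x36x40 mm, lying on the desk; origin at the centre of its underside
- mug: bystander, not to be disturbed: mug with a handle, 97x106x98 mm; origin at the centre of its underside
- calculator: bystander, not to be disturbed: flat calculator, 134x80x14 mm; origin at the centre of its underside
- eraser: bystander, not to be disturbed: eraser block, 22x50x13 mm; origin at the centre of its underside
- tape: bystander, not to be disturbed: weighted tape dispenser, 28x133x59 mm, behind the carousel; origin at the centre of its underside
- washi: bystander, not to be disturbed: roll of tape lying flat, 50 mm across, 15 mm high; origin at the centre of its underside
- clip: bystander, not to be disturbed: binder clip, 32x23x38 mm; origin at the centre of its underside

How it is judged:
By the outcome, as a careful person would: the job done as asked, in the order asked, and still so for the second after the job is handed in, while the arm keeps its last pose, push and grip.
It also fails if it takes over 54 s, if anything falls off the work surface, if the arm or the gripper's body presses on something with over 40 N, if the wrist force passes 120 N, or if a joint passes its speed limit or range.

## Working session

There is one attempt and no reset: what is moved stays moved. The work goes in short steps, Python scripts to look and compute and a tool call to move; the robot and the scene stay as the last step left them, time stands still between calls to the robot, and variables do not carry over. Pictures are saved under pics/ and viewed, at most 10 in all, crops included, and the job is handed in when it is done.

Besides the shell and the picture viewer there is one more tool, called after "Call:" as a command line: name --argument value ..., lists and objects as JSON in quotes. carry_out: Moves the arm, as the interface text tells. Its arguments: {"type":"object","properties":{"plan":{"type":"array","items":{"type":"array","items":{"type":"array","items":{"type":"number"}}}},"squeeze":{"type":"number"}},"required":["plan"]}

```bash
mkdir -p pics; ls; python3 - <<'E'
from station import telemetry, optics
import cv2
o=telemetry.get_obs();print({k:o[k] for k in('time_s','ee_pos','eef_rot','force','grip_width')})
for n in('scene','top'):
    c=optics.camera(n);cv2.imwrite(f'pics/{n}1.png',c['pixels'][:,:,::-1]);print(n,c['origin'],c['rotation'],c['intrinsics'],c['dist_coeffs'])
E
```

```text
pics
{'time_s': 0.0, 'ee_pos': array([ 0.20842084, -0.50871773,  0.22369385]), 'eef_rot': array([-3.14045902e+00, -9.35077548e-05,  3.88779274e-01]), 'force': array([ 0.77523971, -0.51572758, -0.64709064]), 'grip_width': 0.09416449934905352}
scene [-0.03020507 -0.60524282  0.94958289] [-2.41850442 -0.01808494 -0.89484998] [[621.81258465   0.         309.52125571]
 [  0.         621.81258465 245.60263804]
 [  0.           0.           1.        ]] [-0.19762987  0.          0.          0.          0.        ]
top [ 0.41128063 -0.13990812  0.89640756] [-2.93129978 -0.00652595 -1.57389601] [[455.1288372    0.         310.8445591 ]
 [  0.         455.1288372  241.59677636]
 [  0.           0.           1.        ]] [-0.00502349  0.          0.          0.          0.        ]
```

View pics/scene1.png

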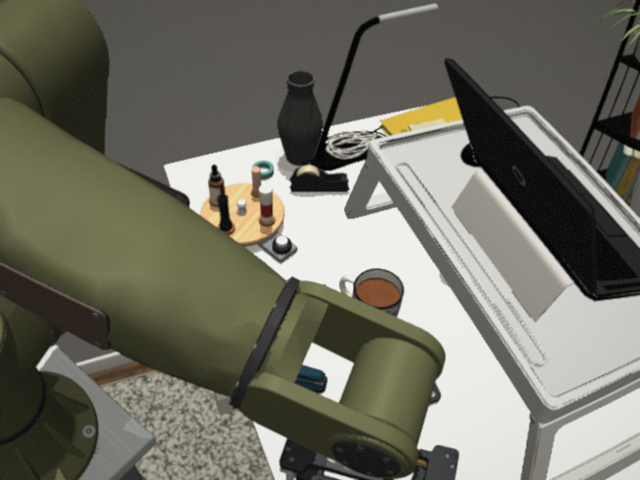

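View pics/top1.png

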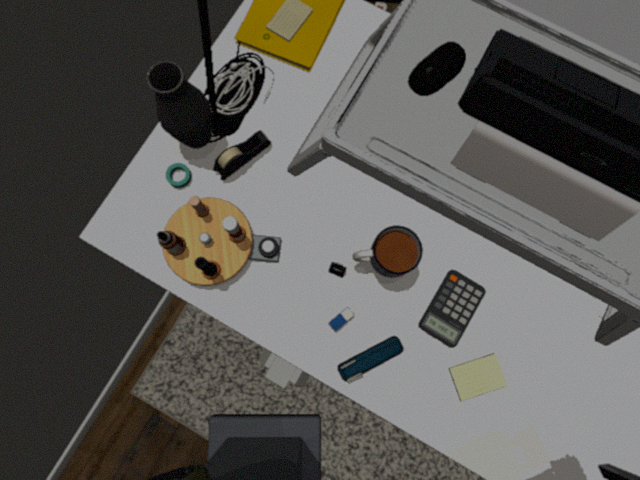

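```bash
python3 - <<'E'
import cv2,numpy as np
a=cv2.imread('pics/top1.png')[180:300,145:295];b=cv2.imread('pics/scene1.png')[150:270,180:330]
a=cv2.resize(a,None,fx=5,fy=5,interpolation=2);b=cv2.resize(b,None,fx=5,fy=5,interpolation=2)
cv2.imwrite('pics/ct.png',a);cv2.imwrite('pics/cs.png',b)
E
```

```text
(no output)
```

View pics/ct.png

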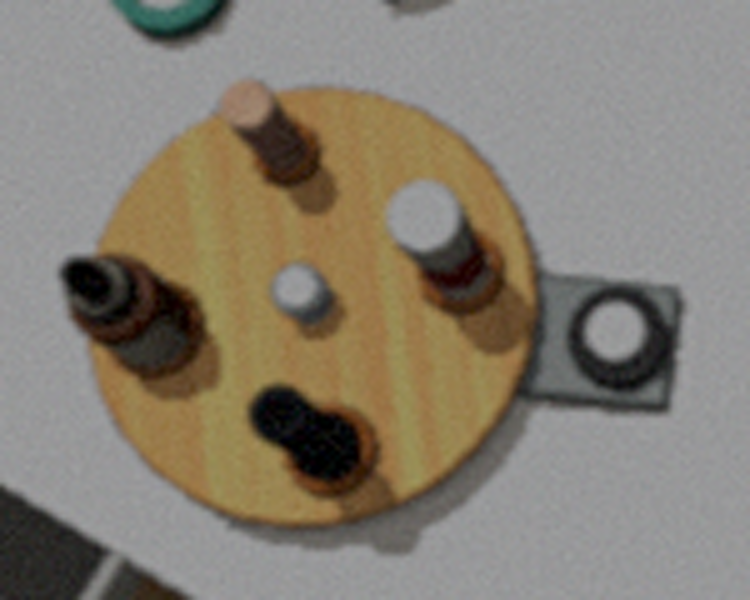

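View pics/cs.png

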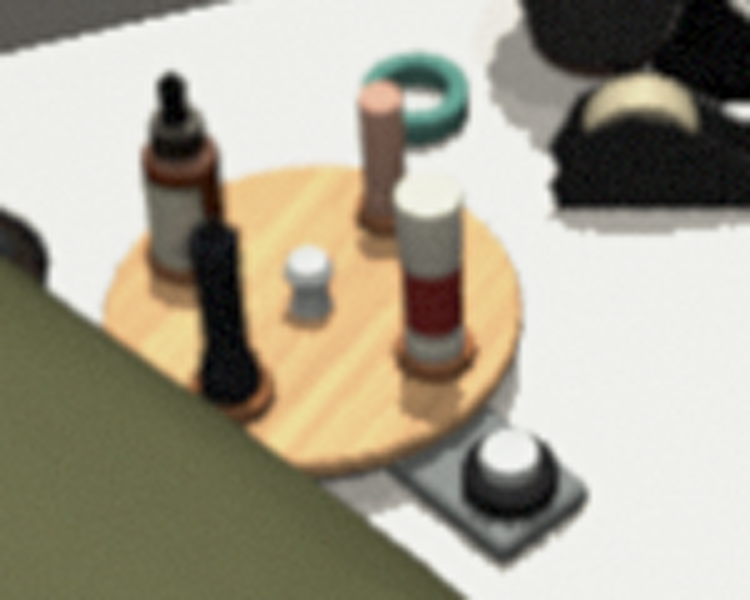

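```bash
cat > h.py <<'E'
import numpy as np,cv2
from scipy.spatial.transform import Rotation as R
def ray(c,uv):
    p=cv2.undistortPoints(np.array([[uv]],float),np.array(c['intrinsics']),np.array(c['dist_coeffs']))[0,0]
    Rm=R.from_euler('xyz',c['rotation']).as_matrix() if np.size(c['rotation'])==3 else np.array(c['rotation'])
    d=Rm@[p[0],p[1],1];return np.array(c['origin']),d/np.linalg.norm(d)
def tri(rs):
    A=sum(np.eye(3)-np.outer(d,d) for o,d in rs);b=sum((np.eye(3)-np.outer(d,d))@o for o,d in rs)
    x=np.linalg.solve(A,b);return x,[np.linalg.norm(np.cross(x-o,d)) for o,d in rs]
def atz(r,z):o,d=r;return o+d*(z-o[2])/d[2]
E
python3 - <<'E'
from h import *
from station import optics
t=optics.camera('top');s=optics.camera('scene')
f=lambda p,o:((p[0]+.5)/5-.5+o[0],(p[1]+.5)/5-.5+o[1])
P={'button':((614,330),(513,455),.036),'knob':((297,287),(310,260),.057),'bulb':((86,282),(172,82),.133),'balm':((247,103),(381,97),.099),'glue':((427,215),(430,195),.121),'torch':((278,412),(213,235),.123)}
X={}
for k,(a,b,z) in P.items():
    rt=ray(t,f(a,(145,180)));rs=ray(s,f(b,(180,150)))
    x,e=tri([rt,rs]);print(k,x.round(4),np.round(e,4),'top@z',atz(rt,z).round(4)[:2],'scene@z',atz(rs,z).round(4)[:2])
    X[k]=(atz(rt,z)+atz(rs,z))[:2]/2
ax=X['knob']
for k in X:
    d=X[k]-ax;print(k,np.hypot(*d).round(4),np.degrees(np.arctan2(d[1],d[0])).round(1))
E
```

```text
button [ 0.5878 -0.0618  0.0323] [0.0002 0.0002] top@z [ 0.5872 -0.0623] scene@z [ 0.5851 -0.0639]
knob [0.599  0.0558 0.0583] [0.0005 0.0005] top@z [0.5997 0.0557] scene@z [0.5995 0.0571]
bulb [0.5838 0.1102 0.1347] [0.0005 0.0005] top@z [0.5845 0.1105] scene@z [0.5847 0.112 ]
balm [0.6583 0.0676 0.0998] [0.0007 0.0007] top@z [0.6591 0.0673] scene@z [0.6584 0.0687]
glue [ 0.6101 -0.0032  0.1222] [0.0009 0.0009] top@z [ 0.6111 -0.0036] scene@z [ 0.6103 -0.0018]
torch [0.5402 0.0456 0.1227] [0.001 0.001] top@z [0.5408 0.0448] scene@z [0.5393 0.0461]
button 0.1202 -96.4
knob 0.0 0.0
bulb 0.0569 105.3
balm 0.0603 11.1
glue 0.0601 -79.3
torch 0.0605 -169.6
```

Call:
carry_out --plan '[[[21.5,-19,0,0,0,0,0],[21.5,-19,0,0,0,0,0],[21.5,-19,0,0,0,0,0],[21.5,-19,0,0,0,0,0],[21.5,-19,0,0,0,0,0],[21.5,-19,0,0,0,0,0],[21.5,-19,0,0,0,0,0],[21.5,-19,0,0,0,0,0],[21.5,-19,0,0,0,0,0],[21.5,-19,0,0,0,0,0],[21.5,-19,0,0,0,0,0],[21.5,-19,0,0,0,0,0],[26,-4,0,0,0,0,0],[26,-4,0,0,0,0,0],[26,-4,0,0,0,0,0],[26,-4,0,0,0,0,0],[26,-4,0,0,0,0,0],[26,-4,0,0,0,0,0],[0,0,0,0,0,0,0],[0,0,0,0,0,0,0]]]' --squeeze 20

```text
time_s: 1.87
ee_pos: [0.4963, -0.1182, 0.2237]
eef_rot: [-3.141, 0.001, 0.39]
force: [-0.0, 0.1, -0.2]
grip_width: 0.0003
grip_force: 0.0
```

Call:
carry_out --plan '[[[26,-4.2,0,0,0,0,0],[26,-4.2,0,0,0,0,0],[26,-4.2,0,0,0,0,0],[26,-4.2,0,0,0,0,0],[0,0,0,0,0,-0.107,0],[0,0,0,0,0,-0.107,0],[0,0,0,0,0,-0.107,0],[0,0,0,0,0,-0.107,0],[0,0,0,0,0,-0.107,0],[0,0,0,0,0,-0.107,0],[0,0,0,0,0,-0.107,0],[0,0,0,0,0,-0.107,0],[0,0,0,0,0,-0.107,0],[0,0,0,0,0,-0.107,0],[0,0,25,0,0,0,0],[0,0,25,0,0,0,0],[0,0,25,0,0,0,0],[0,0,25,0,0,0,0],[0,0,24,0,0,0,0],[0,0,0,0,0,0,0]]]'

```text
time_s: 3.53
ee_pos: [0.5832, -0.0644, 0.096]
eef_rot: [-3.135, -0.0, 1.458]
force: [-0.6, -0.5, -0.5]
grip_width: 0.0002
grip_force: 0.0
```

```bash
python3 - <<'E'
from station import telemetry, optics
import cv2,numpy as np
im=[cv2.resize(optics.camera(n)['pixels'][y:y+100,x:x+80,::-1],None,fx=5,fy=5,interpolation=2) for n,x,y in(('top',230,200),('scene',240,180))]
cv2.imwrite('pics/b.png',np.hstack(im));print(telemetry.get_obs()['qpos'])
E
```

```text
[-1.71791365e-01  5.10827682e-01  1.52876695e+00 -7.36495983e-05
  1.10275273e+00 -5.90736825e-02]
```

View pics/b.png

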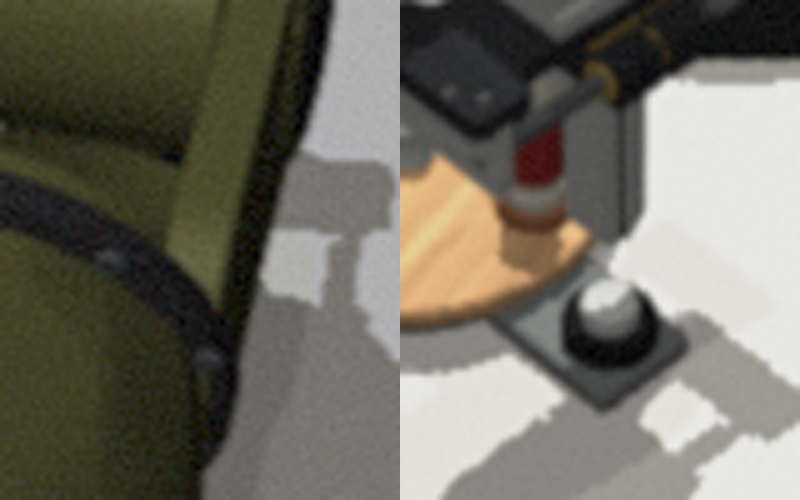

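```bash
python3 - <<'E'
from h import *
from station import telemetry, optics
s=optics.camera('scene');o=telemetry.get_obs();p=o['ee_pos'];print(o['ee_pos'],o['eef_rot'])
Rm=R.from_euler('xyz',s['rotation']).as_matrix()
P=np.array([p,p-[0,0,.019],[.587,-.0623,.036],p+[0,0,.078]])
rv=cv2.Rodrigues(Rm.T)[0];uv=cv2.projectPoints(P,rv,-Rm.T@s['origin'],s['intrinsics'],s['dist_coeffs'])[0][:,0];print(uv)
cv2.imwrite('pics/s2.png',cv2.resize(s['pixels'][60:300,180:400,::-1],None,fx=2.5,fy=2.5,interpolation=2))
E
```

```text
[ 0.58620102 -0.06442233  0.10179081] [3.14024132e+00 1.06286623e-04 1.45828289e+00]
[[282.29496685 217.22398394]
 [282.43639424 224.11498365]
 [282.21932666 239.67160614]
 [281.6931981  187.15842667]]
```

View pics/s2.png

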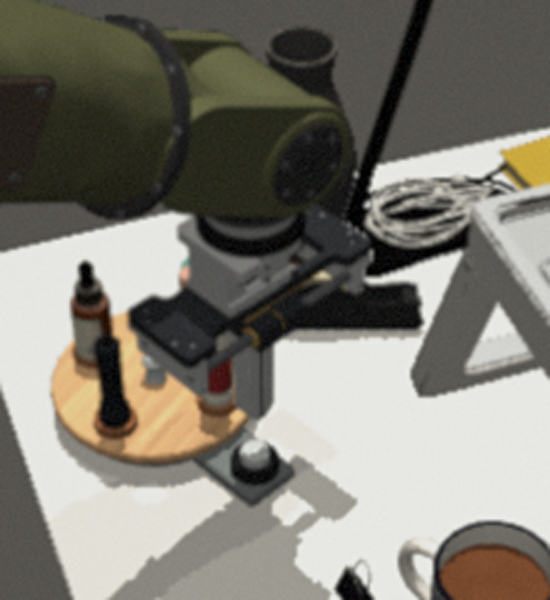

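Call:
carry_out --plan '[[[1.5,0,10,0,0,0,0],[0,0,10,0,0,0,0],[0,0,10,0,0,0,0],[0,0,8,0,0,0,0],[0,0,3,0,0,0,0],[0,0,2,0,0,0,0],[0,0,2,0,0,0,0],[0,0,2,0,0,0,0],[0,0,2,0,0,0,0],[0,0,0,0,0,0,0],[0,0,0,0,0,0,0],[0,0,0,0,0,0,0]]]'

```text
time_s: 4.68
ee_pos: [0.5862, -0.0624, 0.0516]
eef_rot: [3.141, 0.0, 1.459]
force: [-0.1, -0.4, 3.3]
grip_width: 0.0008
grip_force: 1.7
```

Call:
carry_out --plan '[[[0,0,1,0,0,0,0],[0,0,1,0,0,0,0],[0,0,1,0,0,0,0],[0,0,0,0,0,0,0],[0,0,0,0,0,0,0],[0,0,0,0,0,0,0]]]'

```text
time_s: 5.18
ee_pos: [0.5863, -0.0624, 0.049]
eef_rot: [3.141, 0.0, 1.459]
force: [-4.3, 1.4, 11.0]
grip_width: 0.0002
grip_force: 5.7
```

Call:
carry_out --plan '[[[0,0,0.7,0,0,0,0],[0,0,0,0,0,0,0],[0,0,0,0,0,0,0],[0,0,0,0,0,0,0]]]'

```text
time_s: 5.52
ee_pos: [0.5863, -0.0624, 0.0488]
eef_rot: [3.141, 0.0, 1.459]
force: [-6.9, 0.4, 18.0]
grip_width: 0.0005
grip_force: 8.8
```

Call:
carry_out --plan '[[[0,0,-5,0,0,0,0],[0,0,-10,0,0,0,0],[0,0,-20,0,0,0,0],[0,0,-25,0,0,0,0],[0,0,-30,0,0,0,0],[0,0,-30,0,0,0,0],[0,0,-30,0,0,0,60],[0,0,0,0,0,0.106,60],[0,0,0,0,0,0.106,60],[0,0,0,0,0,0.106,60],[0,0,0,0,0,0.106,60],[0,0,0,0,0,0.106,60],[0,0,0,0,0,0.106,60],[0,0,0,0,0,0.106,60],[0,0,0,0,0,0.106,60],[0,0,0,0,0,0.106,60],[0,0,0,0,0,0.106,60],[0,0,0,0,0,0.106,60],[0,0,0,0,0,0.106,60],[0,0,0,0,0,0,60]]]'

```text
time_s: 7.18
ee_pos: [0.586, -0.0623, 0.1977]
eef_rot: [-3.142, 0.0, 0.182]
force: [-0.1, -0.1, -0.7]
grip_width: 0.06
grip_force: 0.0
```

Call:
carry_out --plan '[[[4.2,-21.7,0,0,0,0,60],[4.2,-21.7,0,0,0,0,60],[4.2,-21.7,0,0,0,0,60],[4.2,-21.7,0,0,0,0,60],[4.2,-21.7,0,0,0,0,60],[4.2,-21.7,0,0,0,0,60],[4.2,-21.7,0,0,0,0,60],[4.2,-21.7,0,0,0,0,60],[0,0,0,0,0,0,60],[0,0,0,0,0,0,60]]]'

```text
time_s: 8.02
ee_pos: [0.5867, 0.1151, 0.1975]
eef_rot: [3.142, 0.0, 0.191]
force: [-0.1, -0.7, 0.2]
grip_width: 0.0598
grip_force: 0.0
```

```bash
python3 - <<'E'
from h import *
from station import telemetry, optics
s=optics.camera('scene');o=telemetry.get_obs();print(o['ee_pos'],o['eef_rot'],o['qpos'])
cv2.imwrite('pics/s3.png',cv2.resize(s['pixels'][130:280,180:330,::-1],None,fx=4,fy=4,interpolation=2))
E
```

```text
[0.58681984 0.11425542 0.19754131] [3.14138206e+00 1.72935086e-04 1.89589778e-01] [ 1.31131101e-01  4.27854745e-01  1.41057547e+00 -2.28465602e-04
  1.30332278e+00  1.51239803e+00]
```

View pics/s3.png

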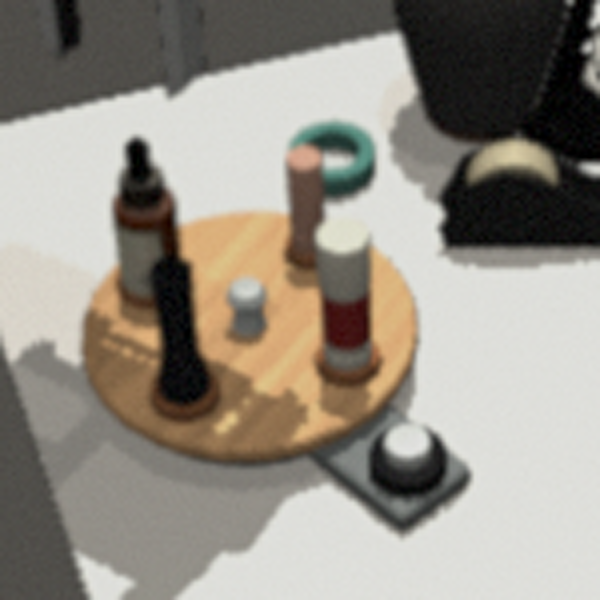

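```bash
python3 - <<'E'
from h import *
from station import optics
s=optics.camera('scene')
f=lambda u,v:((u+.5)/4-.5+180,(v+.5)/4-.5+130)
for n,u,v,z in(('bulb',137,146,.133),('capbottom',141,196,.093),('glue',344,231,.121),('balm',305,156,.099),('torch',172,266,.123),('knob',247,290,.057),('btn',408,443,.036)):print(n,atz(ray(s,f(u,v)),z).round(4))
Rm=R.from_euler('xyz',s['rotation']).as_matrix()
p=np.array([.5868,.1148,.1785]);y=np.array([.188,-.982,0])
P=np.array([p+.03*y,p-.03*y,p+.0425*y,p-.0425*y])
uv=cv2.projectPoints(P,cv2.Rodrigues(Rm.T)[0],-Rm.T@s['origin'],s['intrinsics'],s['dist_coeffs'])[0][:,0];print((uv-[180,130])*4)
E
```

```text
bulb [0.5843 0.112  0.133 ]
capbottom [0.5883 0.1182 0.093 ]
glue [6.129e-01 5.000e-04 1.210e-01]
balm [0.6593 0.0693 0.099 ]
torch [0.5407 0.0464 0.123 ]
knob [0.5981 0.0564 0.057 ]
btn [ 0.5848 -0.0626  0.036 ]
[[178.1009658   87.69563532]
 [ 75.92187771  50.27364019]
 [199.90842567  95.70913952]
 [ 55.15570627  42.69402682]]
```

Call:
carry_out --plan '[[[0,0,20,0,0,0,60],[0,0,20,0,0,0,60],[0,0,20,0,0,0,60],[0,0,20,0,0,0,60],[0,0,20,0,0,0,60],[0,0,15,0,0,0,60],[0,0,7,0,0,0,60],[0,0,0,0,0,0,60],[0,0,0,0,0,0,60]]]'

```text
time_s: 8.87
ee_pos: [0.5872, 0.1139, 0.0761]
eef_rot: [3.142, -0.0, 0.187]
force: [0.1, -0.1, 0.2]
grip_width: 0.0602
grip_force: 0.0
```

Call:
carry_out --plan '[[[0,0,0,0,0,0,45],[0,0,0,0,0,0,38],[0,0,0,0,0,0,34],[0,0,0,0,0,0,30],[0,0,0,0,0,0,25],[0,0,0,0,0,0,25],[0,0,0,0,0,0,25],[0,0,0,0,0,0,25]]]' --squeeze 15

```text
time_s: 9.53
ee_pos: [0.587, 0.1149, 0.076]
eef_rot: [-3.141, -0.001, 0.187]
force: [-2.6, 5.5, 4.9]
grip_width: 0.0318
grip_force: 15.0
```

Call:
carry_out --plan '[[[-1.2,0.036,0,0,0,-0.02,25],[-2.4,0.096,0,0,0,-0.04,25],[-2.4,0.096,0,0,0,-0.04,25],[-2.4,0.096,0,0,0,-0.04,25],[-2.4,0.096,0,0,0,-0.04,25],[-2.4,0.096,0,0,0,-0.04,25],[-2.4,0.096,0,0,0,-0.04,25],[-2.4,0.096,0,0,0,-0.04,25],[-2.4,0.096,0,0,0,-0.04,25],[-1.2,0.036,0,0,0,-0.02,25],[0,0,0,0,0,0,25],[0,0,0,0,0,0,25]]]'

```text
time_s: 10.53
ee_pos: [0.5671, 0.1066, 0.0759]
eef_rot: [3.142, -0.001, 0.546]
force: [-1.7, 2.8, 5.9]
grip_width: 0.0317
grip_force: 15.0
```

Call:
carry_out --plan '[[[-1.2,0.036,0,0,0,-0.02,25],[-3,0.135,0,0,0,-0.05,25],[-3,0.135,0,0,0,-0.05,25],[-3,0.135,0,0,0,-0.05,25],[-3,0.135,0,0,0,-0.05,25],[-3,0.135,0,0,0,-0.05,25],[-3,0.135,0,0,0,-0.05,25],[-3,0.135,0,0,0,-0.05,25],[-3,0.135,0,0,0,-0.05,25],[-3,0.135,0,0,0,-0.05,25],[-3,0.135,0,0,0,-0.05,25],[-3,0.135,0,0,0,-0.05,25],[-3,0.135,0,0,0,-0.05,25],[-3,0.135,0,0,0,-0.05,25],[-3,0.135,0,0,0,-0.05,25],[-3,0.135,0,0,0,-0.05,25],[-3,0.135,0,0,0,-0.05,25],[-1.2,0.036,0,0,0,-0.02,25],[0,0,0,0,0,0,25],[0,0,0,0,0,0,25]]]'

```text
time_s: 12.2
ee_pos: [0.5408, 0.0652, 0.0759]
eef_rot: [3.139, -0.0, 1.387]
force: [5.4, 2.2, 2.8]
grip_width: 0.0316
grip_force: 15.0
```

Call:
carry_out --plan '[[[-1.2,0.036,0,0,0,-0.02,25],[-3,0.135,0,0,0,-0.05,25],[-3,0.135,0,0,0,-0.05,25],[-3,0.135,0,0,0,-0.05,25],[-3,0.135,0,0,0,-0.05,25],[-3,0.135,0,0,0,-0.05,25],[-3,0.135,0,0,0,-0.05,25],[-3,0.135,0,0,0,-0.05,25],[-3,0.135,0,0,0,-0.05,25],[-3,0.135,0,0,0,-0.05,25],[-3,0.135,0,0,0,-0.05,25],[-3,0.135,0,0,0,-0.05,25],[-3,0.135,0,0,0,-0.05,25],[-3,0.135,0,0,0,-0.05,25],[-3,0.135,0,0,0,-0.05,25],[-3,0.135,0,0,0,-0.05,25],[-3,0.135,0,0,0,-0.05,25],[-1.2,0.036,0,0,0,-0.02,25],[0,0,0,0,0,0,25],[0,0,0,0,0,0,25]]]'

```text
time_s: 13.87
ee_pos: [0.5539, 0.0185, 0.0759]
eef_rot: [3.138, 0.002, 2.227]
force: [10.7, 6.8, -1.9]
grip_width: 0.032
grip_force: 15.0
```

Call:
carry_out --plan '[[[-1.2,0.036,0,0,0,-0.02,25],[-2.4,0.096,0,0,0,-0.04,25],[-3,0.135,0,0,0,-0.05,25],[-3,0.135,0,0,0,-0.05,25],[-3,0.135,0,0,0,-0.05,25],[-3,0.135,0,0,0,-0.05,25],[-3,0.135,0,0,0,-0.05,25],[-3,0.135,0,0,0,-0.05,25],[-3,0.135,0,0,0,-0.05,25],[-3,0.135,0,0,0,-0.05,25],[-3,0.135,0,0,0,-0.05,25],[-3,0.135,0,0,0,-0.05,25],[-3,0.135,0,0,0,-0.05,25],[-3,0.135,0,0,0,-0.05,25],[-2.4,0.096,0,0,0,-0.04,25],[-1.2,0.036,0,0,0,-0.02,25],[0,0,0,0,0,0,25],[0,0,0,0,0,0,25]]]'

```text
time_s: 15.37
ee_pos: [0.5899, -0.0023, 0.0759]
eef_rot: [3.139, 0.003, 2.946]
force: [8.0, 11.6, 0.3]
grip_width: 0.032
grip_force: 15.0
```

```bash
python3 - <<'E'
from h import *
from station import telemetry, optics
s=optics.camera('scene');o=telemetry.get_obs();print(o['ee_pos'],o['eef_rot'],o['qpos'],o['force'])
t=optics.camera('top')
cv2.imwrite('pics/top4.png',t['pixels'][:,:,::-1])
cv2.imwrite('pics/s4.png',cv2.resize(s['pixels'][150:270,180:330,::-1],None,fx=5,fy=5,interpolation=2))
E
```

```text
[ 0.58988969 -0.00236492  0.07590728] [3.13939793e+00 2.64292688e-03 2.94629771e+00] [-0.06688023  0.54289041  1.54470228  0.00211781  1.05109871 -1.44343359] [ 7.64323407 11.46156639  0.99387709]
```

View pics/s4.png

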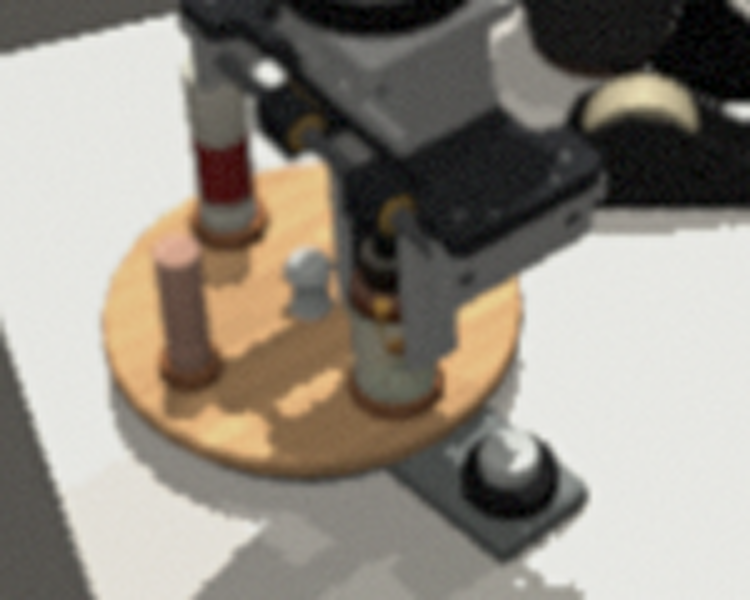

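```bash
python3 - <<'E'
from h import *
from station import optics
s=optics.camera('scene')
f=lambda u,v:((u+.5)/5-.5+180,(v+.5)/5-.5+150)
g=lambda u,v,z:atz(ray(s,f(u,v)),z)[:2]
ax=g(310,260,.057);bt=g(513,455,.036)
an=lambda p:(np.hypot(*(p-ax)).round(4),np.degrees(np.arctan2(*(p-ax)[::-1])).round(1))
print(ax,'front',an(bt))
for n,u,v,z in(('balm0',381,97,.099),('balm',178,250,.099),('balmcollar',190,366,.038),('bottlecollar',396,386,.036),('gluecollar',231,220,.038)):print(n,an(g(u,v,z)))
E
```

```text
[0.59950982 0.05707263] front (np.float64(0.1218), np.float64(-96.8))
balm0 (np.float64(0.06), np.float64(11.1))
balm (np.float64(0.0599), np.float64(167.8))
balmcollar (np.float64(0.0632), np.float64(170.9))
bottlecollar (np.float64(0.0626), np.float64(-104.9))
gluecollar (np.float64(0.0573), np.float64(80.2))
```

Call:
carry_out --plan '[[[-1.2,0.036,0,0,0,-0.02,25],[-1.8,0.063,0,0,0,-0.03,25],[-1.8,0.063,0,0,0,-0.03,25],[-0.6,0.015,0,0,0,-0.01,25],[0,0,0,0,0,0,25],[0,0,0,0,0,0,25],[0,0,0,0,0,0,25]]]'

```text
time_s: 16.1
ee_pos: [0.5951, -0.003, 0.0759]
eef_rot: [3.14, 0.003, 3.036]
force: [6.6, 11.4, 1.6]
grip_width: 0.0318
grip_force: 15.0
```

```bash
python3 - <<'E'
from h import *
from station import telemetry, optics
s=optics.camera('scene');o=telemetry.get_obs();print(o['ee_pos'],o['eef_rot'],o['force'])
t=optics.camera('top')
a=cv2.resize(s['pixels'][185:265,195:305,::-1],None,fx=7,fy=7,interpolation=2)
cv2.imwrite('pics/s5.png',a)
cv2.imwrite('pics/t5.png',cv2.resize(t['pixels'][180:300,145:295,::-1],None,fx=5,fy=5,interpolation=2))
E
```

```text
[ 0.59511588 -0.00301191  0.07588807] [3.13963643e+00 2.53824897e-03 3.03632067e+00] [ 6.20864819 11.57482294  1.40323689]
```

View pics/s5.png

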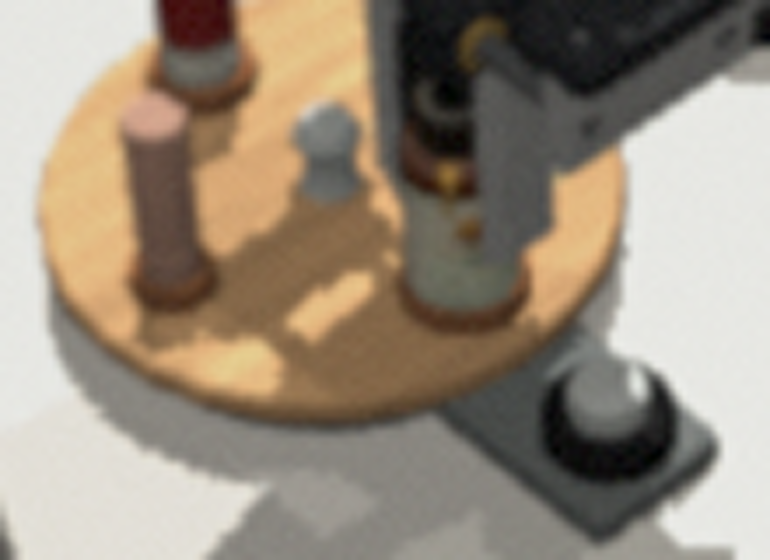

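```bash
python3 - <<'E'
from h import *
from station import optics
s=optics.camera('scene')
f=lambda u,v:((u+.5)/7-.5+195,(v+.5)/7-.5+185)
g=lambda u,v,z:atz(ray(s,f(u,v)),z)[:2]
ax=np.array([.5995,.0566])
an=lambda p:(p.round(4),np.hypot(*(p-ax)).round(4),np.degrees(np.arctan2(*(p-ax)[::-1])).round(1))
for n,u,v,z in(('knob',327,126,.057),('btn',601,395,.036),('balm',155,116,.099),('balmbase',173,280,.03),('bottlebase',465,283,.03),('front@-96.4',0,0,1)):print(n,an(g(u,v,z)))
Rm=R.from_euler('xyz',s['rotation']).as_matrix()
for th in(-94,-96.4,-99):
  c,sn=np.cos(np.radians(th)),np.sin(np.radians(th))
  P=np.array([[ax[0]+.06*c,ax[1]+.06*sn,.03],[ax[0]+.06*sn,ax[1]-.06*c,.099]])
  uv=cv2.projectPoints(P,cv2.Rodrigues(Rm.T)[0],-Rm.T@s['origin'],s['intrinsics'],s['dist_coeffs'])[0][:,0];print(th,((uv-[195,185]+.5)*7-.5).round(0).tolist())
E
```

```text
knob (array([0.597 , 0.0556]), np.float64(0.0027), np.float64(-158.7))
btn (array([ 0.5821, -0.0619]), np.float64(0.1197), np.float64(-98.4))
balm (array([0.5398, 0.0644]), np.float64(0.0602), np.float64(172.6))
balmbase (array([0.5408, 0.0668]), np.float64(0.0596), np.float64(170.1))
bottlebase (array([5.941e-01, 5.000e-04]), np.float64(0.0564), np.float64(-95.5))
front@-96.4 (array([-0.0643, -0.649 ]), np.float64(0.9688), np.float64(-133.3))
-94 [[477.0, 287.0], [164.0, 122.0]]
-96.4 [[471.0, 291.0], [158.0, 118.0]]
-99 [[464.0, 296.0], [152.0, 113.0]]
```

```bash
python3 - <<'E'
from h import *
from station import optics
s=optics.camera('scene');a=cv2.imread('pics/scene1.png')[:,:,::-1].astype(float);b=s['pixels'].astype(float)
ax=np.array([.5995,.0566])
K=[]
for im,(u,v) in((a,(256.3,169.4)),(b,(217.1,201.6))):
    # cylinder top: pixels close to the colour at its centre, within 6 px
    iu,iv=round(u),round(v);ref=im[iv-1:iv+2,iu-1:iu+2].mean((0,1))
    yy,xx=np.mgrid[iv-7:iv+8,iu-7:iu+8];d=np.linalg.norm(im[iv-7:iv+8,iu-7:iu+8]-ref,axis=2)
    m=(d<32).astype(np.uint8);n,l,st,c=cv2.connectedComponentsWithStats(m,connectivity=4);k=l[7,7]
    uv=c[k]+[iu-7,iv-7];p=atz(ray(s,uv),.099)[:2];print(uv.round(2),st[k],p.round(4),np.hypot(*(p-ax)).round(4),np.degrees(np.arctan2(*(p-ax)[::-1])).round(1),ref.round())
E
```

```text
[255.18 169.  ] [ 2  5  9  5 33] [0.6576 0.0696] 0.0595 12.7 [233. 189. 161.]
[213.85 200.3 ] [ 0  0 11 12 66] [0.5379 0.0704] 0.0631 167.4 [209. 163. 140.]
```

```bash
python3 - <<'E'
from h import *
from station import optics
s=optics.camera('scene');Rm=R.from_euler('xyz',s['rotation']).as_matrix()
x0,y0,k=205,190,8
im=cv2.resize(s['pixels'][y0:y0+74,x0:x0+98,::-1],None,fx=k,fy=k,interpolation=2).copy()
ax=np.array([.5995,.0566]);th=np.radians(-96.3)
u=np.array([np.cos(th),np.sin(th)]);w=np.array([u[1],-u[0]])
t=np.linspace(0,2*np.pi,73)
def circ(c,r,z,col):
    P=np.c_[c[0]+r*np.cos(t),c[1]+r*np.sin(t),0*t+z]
    uv=cv2.projectPoints(P,cv2.Rodrigues(Rm.T)[0],-Rm.T@s['origin'],s['intrinsics'],s['dist_coeffs'])[0][:,0]
    cv2.polylines(im,[np.int32(((uv-[x0,y0]+.5)*k-.5).round())],True,col,1)
circ(ax+.06*w,.0095,.099,(0,255,0));circ(ax+.06*w,.0095,.039,(0,255,0))
circ(ax+.06*u,.0165,.039,(255,255,0));circ(ax+.06*u,.0165,.093,(255,255,0));circ(ax+.12*u,.012,.036,(0,0,255))
circ(ax-.06*u,.013,.039,(255,0,0));circ(ax,.088,.030,(255,0,255));circ(ax,.011,.057,(0,0,255))
cv2.imwrite('pics/ov.png',im)
E
```

View pics/ov.png

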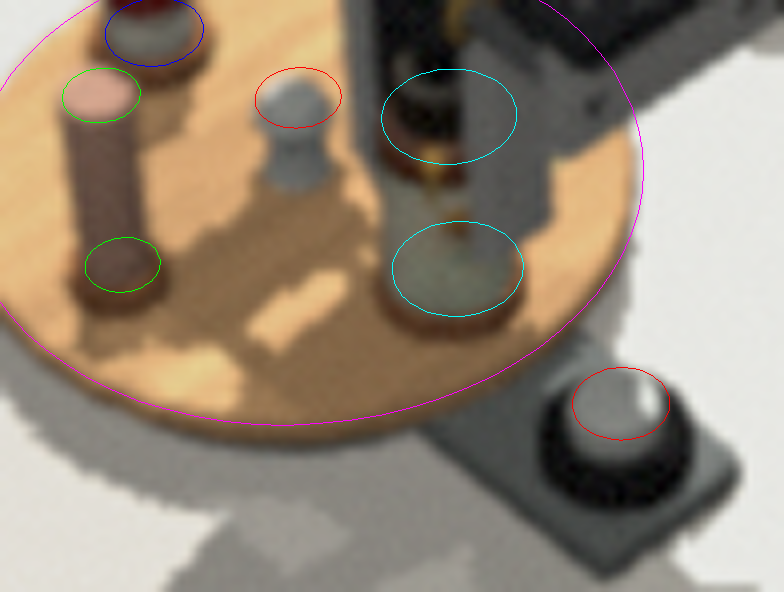

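```bash
python3 -c "
from station import ctrl,telemetry
o=telemetry.get_obs();print(o['time_s'],o['grip_force'],o['grip_width'],abs(o['joint_vel']).max())
print(ctrl.hand_in())"
```

```text
16.35 15.000293963821605 0.03174427582075548 0.0008226196742795696
the job is handed in; nothing more can be done
None
```

I pressed the brake button fully down and let it come back up. Then I turned the bottle smoothly about 163° anticlockwise to the front, within about 1° of the button line by my image check. I handed the job in at 16 s with the arm still and the gripper holding the bottle at 15 N; the verdict was not returned.

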